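# Stroke the vacuum pump and crack its bleed screw

## Task

First clear the hand vacuum pump: pull its red sprung lever all the way down, then ease it slowly back up to its rest without letting it spring back. Then turn the wing thumbscrew of the bleed valve clockwise until it seats, back it off a quarter turn, and finish still holding the wing in the gripper, motionless. Leave everything else on the bench where it stands.

Things in the scene. Friction and masses are not known exactly. Their poses are not given: they have to be found in the camera images.
- pump: hand vacuum pump, fixed. Origin on the bench; x across it, y along it, z up; stands turned up to 0.55 rad from y = robot's left. Grey plate x -60..60, y -200..140, 12 mm thick. On x = 0: green lever bracket (y -32, 140 high), aluminium barrel (y 30, 60 wide, 100 high), 50 mm square brass valve block (y -150, top 65 above the bench). Gauge at (36, -85), 46 high.
- lever (a joint): sprung pump lever, hinged about the pump's x axis at lever_pivot, pointing along the pump's +y. 0 = at rest, raised 0.5 rad above level; grows as it is pulled down; 0.6 = bottom of the stroke (hard stop), 0.1 rad below level. Spring and damper need about 2 N at the grip at the top and 8 N at the bottom; let go when down, it flies back up.
- lever_pivot (a point): the lever's hinge axis: pump (0, -20, 125) mm; does not move
- lever_grip (a point): middle of the lever's red round grip, 22 mm thick, 95 mm long, lying along the lever, 170 mm from lever_pivot. 206 mm above the bench at rest, 108 mm at the bottom. Can be pinched from above across its thickness (fingers closing along the pump's x) or pressed from above; over 40 mm free on both sides.
- bleed_screw (a joint): bleed thumbscrew on the brass block, upright axis; grows as it is turned clockwise seen from above (closing). Starts between 0.9 and 1.9; at 2.4 it seats against a hard stop; 0 is fully open. Turns stiffly (about 0.06 N m), stays where it is left, does not rise or sink.
- wing_grip (a point): where to pinch the thumbscrew: on its axis, 100 mm above the bench, at pump (0, -150). The steel wing is an upright flat bar 44 mm long (the point's x), 12 thick (its y), 38 tall, reaching from 75 to 113 mm above the bench, with a red mark on top at its +x end. Below it a round collar 28 across, 8 high. x and y turn with the screw.
- flask: clear conical glass flask, 82 wide at the base and 132 tall, standing on the robot's side of the pump; loose, not to be moved; origin at the centre of its underside; sizes in mm
- stopper: red-brown tapered stopper, 36 wide and 28 tall, beside the pump on the side away from the robot; loose, not to be moved; origin at the centre of its underside; sizes in mm
- cork_ring: cork flask ring, 84 wide and 22 tall, beside the pump on the side away from the robot; loose, not to be moved; origin at the centre of its underside; sizes in mm
- beaker: open glass beaker, 72 wide and 90 tall, off to one side; loose, not to be moved; origin at the centre of its underside; sizes in mm
- wash_bottle: white plastic bottle with a blue cap, 64 wide and 150 tall, off to one side; loose, not to be moved; origin at the centre of its underside; sizes in mm
- reagent_jar: amber glass jar with a black cap, 68 wide and 90 tall, off to one side; loose, not to be moved; origin at the centre of its underside; sizes in mm
- dish: white ceramic dish, 90 wide and 30 tall, off to one side; loose, not to be moved; origin at the centre of its underside; sizes in mm

How it is judged:
By the outcome, as a careful person would: the job done as asked, in the order asked, and still so for the second after the job is handed in, while the arm keeps its last pose, push and grip.
It also fails if it takes over 59 s, if anything falls off the work surface, if the arm or the gripper's body presses on something with over 40 N, if the wrist force passes 120 N, or if a joint passes its speed limit or range.

## Robot

A 7-joint arm with a two-finger parallel gripper is mounted at the origin on the work surface. World frame = base frame: x ahead of the robot, y to its left, z up, the work surface at z = 0. Lengths are in m, angles in rad, forces in N, time in s.
With the tool pointing down it reaches from about 0.4 to 0.75 m from the base axis. Payload 19.5 kg.
Tool frame: the origin (TCP) lies at the very end of the fingers, on their centre line; the grasp point (between the pads) lies 19 mm behind it; z points along the fingers, y is the line along which they close (so a half turn about z gives the same grasp; the last joint's range is limited). The gripper opens to 85 mm and grips with 20 to 120 N. Pads are 22 mm wide; open, the fingers measure 114 mm over their backs; the gripper's body (76 mm by 85 mm) begins 54 mm behind the grasp point. The pads swing forward as they close: fully open they stand 13 mm farther back than shut.
Start: joints at [-1.167, 0.707, -0.028, 1.485, 0.022, 0.951, -0.075], TCP at [0.248, 0.519, 0.231] pointing down, gripper open.
Joint ranges: [-2.71, 2.71], [-0.32, 2.16], [-1.57, 1.52], [0, 2.45], [-1.46, 4.6], [0, 2.02], [-2.83, 2.83]. Speed limits (rad/s): [1.89, 1.89, 2.57, 2.57, 3.01, 3.01, 3.01].

## Interface

Orientations are given as a unit quaternion [x, y, z, w].
In Python, from station import state, get_image, get_calibration, hand_in, cut_out, mark_of gives the robot as it stands.
- The arm moves only by the shell command python3 -m crank 'ROWS' [OPENING]. ROWS is JSON, a list that holds one entry, the list of rows, each a list of 4 numbers: the shift along the world's x, y, z in cm, then the turn about the world's z in degrees. In form: [[[tx, ty, tz, yaw], ...]]. A call has 1 to 8 rows; each row is the pose to reach, as a shift and turn from the pose commanded when the call began; what a row does not reach only later rows make up. A row lasts 1/10 s, in which the tool goes at most 50 mm and 8.59 degrees, less where a joint would pass 70% of its speed; a pose out of reach is approached as far as the arm can. A call with a gripper value outside its range is refused whole. OPENING is the opening, from 0 (shut) to 1 (fully open), set as the call begins (- or left out, the last holds). The fingers move at their own pace and stop on an object; the grip force is fixed at half the most. Time passes only in rows, so rows that repeat a pose let the fingers close. It gives the time, the measured TCP pose, the force, the opening and the grip force at its end, in the units of the state.
- state(): the state, without advancing time (a new reading comes with each control period).
- get_image(name): name is "scene" or "top" or "wrist"; returns (picture, depth): 420x560x3 uint8, red, green, blue; 420x560 float32, m along the optical axis (not along the pixel's ray), 0 where there is no reading.
- get_calibration(name): a dict with "vfov" (degrees; the focal length in pixels is half the picture's height over the tangent of half this angle, whatever the lens; pixels are square), "cx", "cy" (the principal point, pixels), "position" and "attitude" of the camera in the world; the wrist camera has in their place "hand_eye" (4x4, takes a point from camera to tool coordinates, whose origin is the TCP and whose axes are the flange's). Camera axes: x right, y up, looking along -z (the intrinsics and any distortion apply to the point x, -y, -z); pixel columns grow to the right and rows downward; lengths in m; the calibration is good to about 2 mm. A picture is of the moment at which its call begins: read the wrist's pose just before it. get_calibration takes no time and is no camera call.
- hand_in(): hands the job in; it is judged then, once.
Trained networks look in the newest picture that a camera, given by its name, has taken for a name from the list of things; names that differ only in an ending like _2 or _b are one class to them, and where a whole thing is asked for, a point or a joint stands for the part that bears it (a point fixed in the world has none). Each returns a list of dicts, best first, with "score" (0 to 1); they miss things now and then, are a little off and sometimes report something else, mostly with a low value. They report only what shows in the picture. A call takes as long as a camera call.
- cut_out(camera, name): "mask" (420x560 bool, what is visible of it) and "rect" ([left, top, right, bottom] in pixels, round what is visible of it).
- mark_of(camera, name): "pixel" ([column, row] in pixels: a listed point, or the origin of a listed thing).
The state is a dict: "time_s": time; "q": joint angles; "qvel": joint speeds; "joint_efforts": joint torques, N m; "eef_pos": TCP position; "ee_rot": TCP orientation; "wrist_force": force on the tool from outside, world axes, zero at the start; "ft_torque": the same for the moment, N m; "width": finger opening in m; "gripper_force": force on a finger pad.
Only numpy, scipy, OpenCV 4.12 (cv2) and the standard library are available. Lean on these libraries where they do the work, as an engineer would, in place of code of your own. Each camera call takes 0.05 s, during which the arm holds its last target. There are 200 camera calls.

## Working session

There is one attempt and no reset: what is moved stays moved. The work goes in short steps, Python scripts to look and compute and a shell command to move; the robot and the scene stay as the last step left them, time stands still between calls to the robot, and variables do not carry over. Pictures are saved under pics/ and viewed, at most 10 in all, crops included, and the job is handed in when it is done.

```bash
mkdir -p pics; ls; cat > h.py <<'E'
import numpy as np, cv2
from scipy.spatial.transform import Rotation as R
from station import *
def cam(name):
    c=get_calibration(name)
    f=210/np.tan(np.radians(c['vfov'])/2)
    if 'hand_eye' in c:
        s=state();T=np.eye(4);T[:3,:3]=R.from_quat(s['ee_rot']).as_matrix();T[:3,3]=s['eef_pos'];M=T@np.array(c['hand_eye'])
        return f,c['cx'],c['cy'],M[:3,:3],M[:3,3],c
    a=np.array(c['attitude'])
    Rm=a if a.shape==(3,3) else R.from_quat(a).as_matrix()
    return f,c['cx'],c['cy'],Rm,np.array(c['position']),c
def ray(C,px):
    f,cx,cy,Rm,p,_=C
    d=np.array([(px[0]-cx)/f,-(px[1]-cy)/f,-1.]);return p,Rm@d
def at_z(C,px,z):
    p,d=ray(C,px);return p+d*(z-p[2])/d[2]
def proj(C,P):
    f,cx,cy,Rm,p,_=C
    q=Rm.T@(np.array(P)-p);return cx+f*q[0]/-q[2],cy+f*q[1]/q[2]
E
python3 - <<'E'
from h import *
print(state())
for n in ['top','scene','wrist']:
    print(n,get_calibration(n))
    im,d=get_image(n);cv2.imwrite(f'pics/{n}0.png',im[:,:,::-1]);np.save(f'{n}0.npy',d)
    for k in ['pump','lever_grip','wing_grip','bleed_screw','flask','lever']:
        print(n,k,[(np.round(m['pixel']),round(m['score'],2)) for m in mark_of(n,k)[:2]])
E
```

```text
pics
{'time_s': 0.0, 'q': array([-1.16668031,  0.7070658 , -0.02758854,  1.48497886,  0.02199659,
        0.95087022, -0.07549897]), 'qvel': array([-2.00710179e-04,  1.10047471e-03,  1.11594902e-03, -7.61459729e-04,
       -5.92186253e-04,  1.46633189e-03, -2.15393428e-05]), 'joint_efforts': array([ 1.74781999e-04, -8.83247066e+01,  1.23514552e+00, -2.36159706e+01,
        1.70162745e-02,  6.79853067e-03,  7.42769089e-06]), 'eef_pos': array([0.2478432 , 0.51857329, 0.23085381]), 'ee_rot': array([ 2.21077723e-01,  9.75256059e-01, -5.01931053e-04, -8.98983526e-05]), 'wrist_force': array([-0.51408547,  0.46485587, -0.7159522 ]), 'ft_torque': array([0.00553215, 0.01976077, 0.02021046]), 'gripper_force': 0.0, 'width': 0.08583942532321608}
top {'vfov': 56.70385271829142, 'cx': 283.00946851917377, 'cy': 207.54043637079846, 'position': array([ 0.42313136, -0.00929726,  1.32928314]), 'attitude': array([ 0.05886153, -0.05033989, -0.70093287,  0.7090094 ])}
top pump [(array([294., 230.]), 0.75)]
top lever_grip [(array([253., 240.]), 0.85)]
top wing_grip [(array([341., 214.]), 0.53), (array([414., 259.]), 0.51)]Traceback (most recent call last):
  File "<stdin>", line 7, in <module>
ValueError: it knows: beaker, cork_ring, dish, flask, lever_grip, lever_pivot, pump, reagent_jar, stopper, wash_bottle, wing_grip
```

```bash
python3 - <<'E'
from h import *
for n in ['top','scene']:
    im,d=get_image(n);cv2.imwrite(f'pics/{n}0.png',im[:,:,::-1]);np.save(f'{n}0.npy',d)
    C=cam(n);print(n,C[5])
    for k,z in dict(pump=0,lever_grip=.206,wing_grip=.1,lever_pivot=.125,flask=0,stopper=0,cork_ring=0,beaker=0,wash_bottle=0,reagent_jar=0,dish=0).items():
        print(n,k,[(np.round(m['pixel']),round(m['score'],2),at_z(C,m['pixel'],z).round(3)[:2]) for m in mark_of(n,k)[:2]])
E
```

```text
top {'vfov': 56.70385271829142, 'cx': 283.00946851917377, 'cy': 207.54043637079846, 'position': array([ 0.42313136, -0.00929726,  1.32928314]), 'attitude': array([ 0.05886153, -0.05033989, -0.70093287,  0.7090094 ])}
top pump [(array([293., 232.]), 0.58, array([ 0.547, -0.026]))]
top lever_grip [(array([254., 239.]), 0.69, array([0.506, 0.088]))]
top wing_grip [(array([338., 212.]), 0.63, array([ 0.602, -0.169])), (array([254., 237.]), 0.19, array([0.519, 0.098]))]
top lever_pivot [(array([298., 226.]), 0.94, array([ 0.554, -0.041]))]
top flask [(array([294., 274.]), 0.68, array([ 0.406, -0.033]))]
top stopper [(array([275., 205.]), 0.43, array([0.638, 0.037]))]
top cork_ring [(array([305., 189.]), 0.83, array([ 0.697, -0.068]))]
top beaker [(array([158., 254.]), 0.79, array([0.464, 0.432]))]
top wash_bottle []
top reagent_jar [(array([168., 206.]), 0.93, array([0.63 , 0.407]))]
top dish [(array([413., 259.]), 0.85, array([ 0.459, -0.434]))]
scene {'vfov': 55.61984768619269, 'cx': 281.931670941899, 'cy': 209.145975080456, 'position': array([ 1.13052071, -0.55564687,  0.70540389]), 'a
[... 289 characters left out ...]
ot [(array([255., 214.]), 0.89, array([ 0.548, -0.041]))]
scene flask [(array([222., 228.]), 0.68, array([ 0.406, -0.039]))]
scene stopper [(array([303., 257.]), 0.63, array([0.65 , 0.026]))]
scene cork_ring [(array([294., 288.]), 0.56, array([ 0.704, -0.071]))]
scene beaker [(array([340., 177.]), 0.95, array([0.485, 0.408]))]
scene wash_bottle [(array([143., 361.]), 0.85, array([ 0.614, -0.415])), (array([262., 249.]), 0.19, array([ 0.55 , -0.024]))]
scene reagent_jar [(array([377., 195.]), 0.84, array([0.635, 0.399])), (array([100., 320.]), 0.26, array([ 0.458, -0.427]))]
scene dish [(array([100., 321.]), 0.75, array([ 0.459, -0.427])), (array([293., 288.]), 0.52, array([ 0.703, -0.071]))]
```

View pics/top0.png

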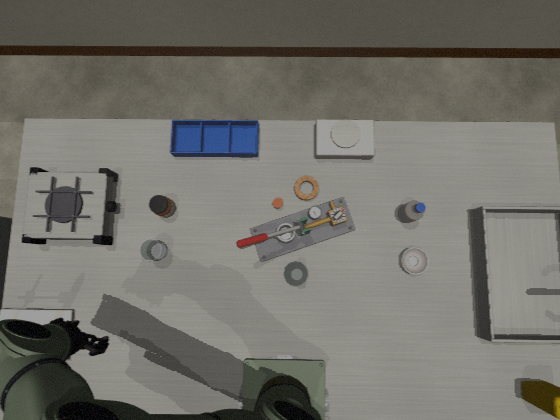

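View pics/scene0.png

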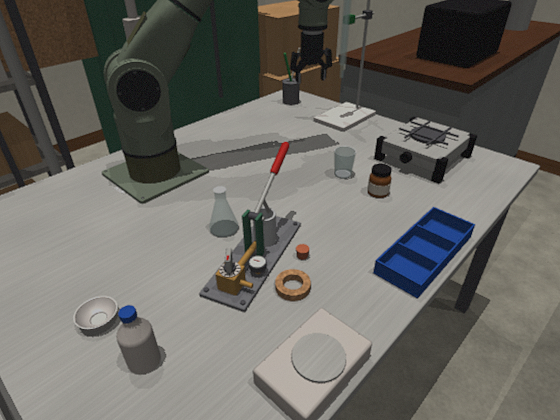

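The top view shows the pump around pixel (293,230), with the red lever grip at (253,240) pointing to the robot's left and the wing at (338,213). The scene view agrees, and the flask is on the robot's side. The pump is turned about 0.35 rad. I'll move above the lever and look with the wrist camera.

```bash
python3 -m crank '[[[2,-3,2,-6],[5,-8,4,-13],[8.5,-13,6,-20],[12,-18,7,-27],[15,-23,8,-34],[18,-28,8,-40],[21,-33,8,-44.6],[23,-38,8,-44.6]]]' 1; python3 -m crank '[[[2,-3,0,0],[2.7,-4.8,0,0],[2.7,-4.8,0,0],[2.7,-4.8,0,0]]]'
python3 - <<'E'
from h import *
s=state();print(s['eef_pos'],s['ee_rot'],s['q'])
C=cam('wrist');im,d=get_image('wrist');cv2.imwrite('pics/w1.png',im[:,:,::-1])
print(C[5])
for k,z in dict(lever_grip=.206,wing_grip=.1,lever_pivot=.125).items():
    print(k,[(np.round(m['pixel']),round(m['score'],2),at_z(C,m['pixel'],z).round(3)[:2]) for m in mark_of('wrist',k)[:2]])
E
```

```text
time_s: 2.2
eef_pos: [0.4489, 0.196, 0.3101]
ee_rot: [0.576, 0.818, 0.0, 0.0]
wrist_force: [0.9, 0.0, 0.5]
width: 0.0857
gripper_force: 0.0
time_s: 2.6
eef_pos: [0.4749, 0.1499, 0.3099]
ee_rot: [0.575, 0.818, 0.0, -0.0]
wrist_force: [-0.2, 0.4, 0.1]
width: 0.0853
gripper_force: 0.0
[0.47491698 0.14994247 0.30986068] [ 5.74709592e-01  8.18357408e-01  7.71265398e-05 -1.76644940e-04] [-0.47689671  0.50678009  0.18522946  1.62320007 -0.10544388  1.0214732
  0.08699497]
{'vfov': 68.96107776936299, 'cx': 275.80693152404086, 'cy': 211.2101588916636, 'hand_eye': array([[-7.22670620e-04,  9.52519084e-01,  3.04478033e-01,
         7.77433876e-02],
       [ 9.99998783e-01,  1.10924271e-03, -1.09664760e-03,
         6.29341144e-04],
       [-1.38231780e-03,  3.04476871e-01, -9.52518727e-01,
        -1.42330022e-01],
       [ 0.00000000e+00,  0.00000000e+00,  0.00000000e+00,
         1.00000000e+00]])}
lever_grip [(array([283., 275.]), 0.9, array([0.503, 0.094])), (array([282., 345.]), 0.33, array([0.528, 0.021]))]
wing_grip []
lever_pivot [(array([281., 348.]), 0.76, array([ 0.555, -0.049]))]
```

View pics/w1.png

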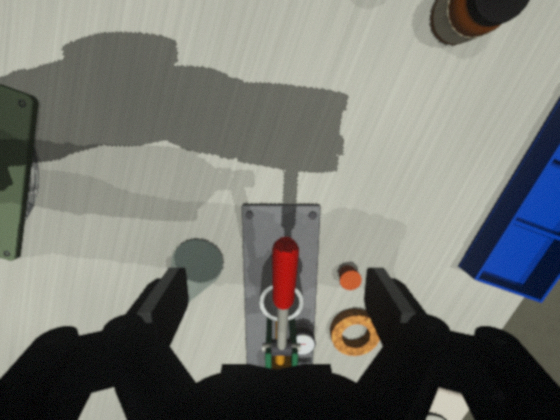

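The wrist view shows the red grip running from (286,240) to (284,305), lined up with the tool. Its position agrees with the other two cameras, about (0.504, 0.093). I'll descend and pinch.

```bash
python3 -m crank '[[[1.5,-2.9,0,0],[2.9,-5.7,0,0],[2.9,-5.7,-3,0],[2.9,-5.7,-6,0],[2.9,-5.7,-9,0],[2.9,-5.7,-12.3,0],[2.9,-5.7,-12.3,0]]]' ; python3 -m crank '[[[0,0,0,0],[0,0,0,0],[0,0,0,0],[0,0,0,0],[0,0,0,0],[0,0,0,0],[0,0,0,0]]]' 0
python3 - <<'E'
from h import *
s=state();print(s['eef_pos'],s['wrist_force'],s['ft_torque'],s['width'],s['gripper_force'])
im,d=get_image('scene');cv2.imwrite('pics/s2.png',cv2.resize(im[100:330,150:400,::-1],None,fx=2.4,fy=2.4))
E
```

```text
time_s: 3.5
eef_pos: [0.5025, 0.0931, 0.1842]
ee_rot: [0.574, 0.819, -0.002, -0.002]
wrist_force: [-0.3, 0.1, 1.5]
width: 0.0854
gripper_force: 0.0
time_s: 4.2
eef_pos: [0.5034, 0.0929, 0.1871]
ee_rot: [0.575, 0.818, -0.0, -0.001]
wrist_force: [-6.8, 1.8, 3.3]
width: 0.0204
gripper_force: 58.7
[0.50338507 0.09290585 0.18707439] [-6.79213185  1.83774765  3.32272337] [ 0.27288127  1.11517759 -0.1143648 ] 0.02035287733197374 58.65302413702011
```

View pics/s2.png

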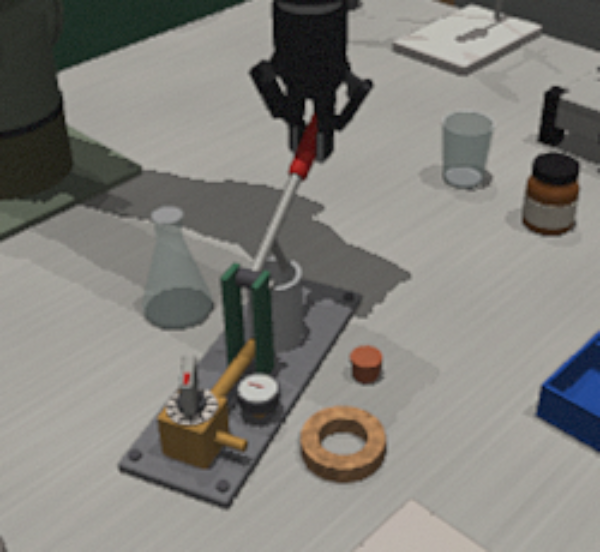

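The grip is pinched between the pads. Now I'll pull it down along its arc.

```bash
python3 -m crank '[[[-0.13,0.37,-0.76,0],[-0.25,0.7,-1.53,0],[-0.36,1,-2.3,0],[-0.45,1.24,-3.13,0],[-0.53,1.45,-3.95,0],[-0.59,1.64,-4.77,0],[-0.64,1.77,-5.6,0],[-0.68,1.88,-6.45,0]]]'; python3 -m crank '[[[-0.02,0.05,-0.85,0],[-0.03,0.08,-1.7,0],[-0.02,0.05,-2.5,0],[0,0,-3.2,0],[0,0,-3.4,0],[0,0,-3.4,0],[0,0,-3.4,0]]]'
python3 - <<'E'
from h import *
s=state();print(s['eef_pos'],s['wrist_force'],s['ft_torque'],s['width'],s['gripper_force'])
E
```

```text
time_s: 5.05
eef_pos: [0.4967, 0.1116, 0.1225]
ee_rot: [0.575, 0.818, -0.0, -0.0]
wrist_force: [-5.5, -0.6, 8.7]
width: 0.0203
gripper_force: 58.4
time_s: 5.75
eef_pos: [0.4967, 0.1116, 0.0887]
ee_rot: [0.574, 0.819, -0.0, -0.001]
wrist_force: [-6.6, 1.8, 7.8]
width: 0.0202
gripper_force: 59.1
[0.49669755 0.11164241 0.08866081] [-6.58698646  1.75738543  7.79078096] [-0.23240676  1.14627828 -0.07187051] 0.020174395001852738 59.103466272354126
```

```bash
python3 -m crank '[[[0,0,-0.1,0],[0,0,-0.2,0],[0,0,-0.2,0]]]'; python3 -m crank '[[[0,0,-0.1,0],[0,0,-0.2,0],[0,0,-0.2,0]]]'
```

```text
time_s: 6.05
eef_pos: [0.4968, 0.1116, 0.0877]
ee_rot: [0.575, 0.818, 0.0, -0.0]
wrist_force: [-11.8, 0.8, 31.6]
width: 0.02
gripper_force: 61.6
time_s: 6.35
eef_pos: [0.4969, 0.1116, 0.0867]
ee_rot: [0.575, 0.818, 0.0, -0.0]
wrist_force: [-16.9, -1.9, 56.8]
width: 0.0202
gripper_force: 65.3
```

The hard stop is reached: force rises sharply to 57 N. Now I'll ease it up slowly.

```bash
python3 -m crank '[[[0,0.02,0.4,0],[-0.01,0.03,0.83,0],[-0.02,0.06,1.25,0],[-0.03,0.08,1.68,0],[-0.03,0.08,2.1,0],[-0.03,0.08,2.53,0],[-0.02,0.06,2.95,0],[-0.01,0.03,3.37,0]]]'; python3 -m crank '[[[0.01,-0.03,0.43,0],[0.03,-0.08,0.85,0],[0.05,-0.13,1.27,0],[0.07,-0.2,1.69,0],[0.1,-0.27,2.11,0],[0.13,-0.36,2.52,0],[0.16,-0.45,2.94,0],[0.2,-0.55,3.35,0]]]'; python3 -m crank '[[[0.04,-0.11,0.4,0],[0.09,-0.24,0.81,0],[0.13,-0.37,1.21,0],[0.18,-0.51,1.61,0],[0.24,-0.66,2,0],[0.3,-0.82,2.39,0],[0.36,-0.99,2.77,0],[0.42,-1.17,3.15,0]]]'
```

```text
time_s: 7.15
eef_pos: [0.4967, 0.1116, 0.1183]
ee_rot: [0.575, 0.818, -0.0, -0.0]
wrist_force: [-4.9, -2.4, -0.1]
width: 0.0199
gripper_force: 59.4
time_s: 7.95
eef_pos: [0.4988, 0.1057, 0.1517]
ee_rot: [0.575, 0.818, -0.001, -0.0]
wrist_force: [-4.1, -5.2, -2.3]
width: 0.0203
gripper_force: 60.1
time_s: 8.75
eef_pos: [0.503, 0.094, 0.1831]
ee_rot: [0.575, 0.818, -0.001, -0.0]
wrist_force: [-1.8, -4.9, -5.6]
width: 0.0205
gripper_force: 61.8
```

```bash
python3 -m crank '[[[0.03,-0.09,0.18,0],[0.05,-0.14,0.28,0],[0.07,-0.19,0.38,0],[0.07,-0.19,0.38,0]]]'; python3 -m crank '[[[0.01,-0.04,0.07,0],[0.03,-0.09,0.14,0],[0.03,-0.09,0.14,0]]]'
```

```text
time_s: 9.15
eef_pos: [0.5036, 0.0924, 0.1864]
ee_rot: [0.575, 0.818, -0.001, -0.001]
wrist_force: [-2.8, -3.5, -14.8]
width: 0.0204
gripper_force: 61.3
time_s: 9.45
eef_pos: [0.5035, 0.0923, 0.1868]
ee_rot: [0.574, 0.819, -0.001, -0.001]
wrist_force: [2.2, 1.9, -40.0]
width: 0.0204
gripper_force: 61.4
```

Lever is back at its top stop. I'll relax the push, open, rise and go above the wing.

```bash
python3 -m crank '[[[0,0,-0.12,0],[0,0,-0.12,0],[0,0,-0.12,0]]]'; python3 -m crank '[[[0,0,0,0],[0,0,0,0],[0,0,0,0],[0,0,0,0],[0,0,0,0]]]' 1;  python3 -m crank '[[[0,0,3,0],[0,0,6,0],[0,0,9,0],[0,0,12,0],[1.5,-4,12,0],[3,-8,12,0],[4.5,-12,12,0],[6,-16,12,0]]]'
```

```text
time_s: 9.75
eef_pos: [0.5036, 0.0923, 0.1866]
ee_rot: [0.574, 0.819, -0.0, -0.001]
wrist_force: [-4.0, 1.9, -18.5]
width: 0.0199
gripper_force: 63.6
time_s: 10.25
eef_pos: [0.5045, 0.0918, 0.1873]
ee_rot: [0.575, 0.818, 0.0, 0.0]
wrist_force: [1.3, -1.2, 0.7]
width: 0.0854
gripper_force: 0.0
time_s: 11.05
eef_pos: [0.5647, -0.0699, 0.3073]
ee_rot: [0.575, 0.818, 0.0, 0.0]
wrist_force: [0.0, 0.5, -0.5]
width: 0.0856
gripper_force: 0.0
```

```bash
python3 -m crank '[[[1.2,-3.3,0,0],[2.4,-6.6,0,0],[3.4,-9.6,0,0],[3.4,-9.6,0,0],[3.4,-9.6,0,0],[3.4,-9.6,0,0]]]'
cat > look.py <<'E'
from h import *
import sys
s=state();print(s['eef_pos'],s['ee_rot'],s['q'])
C=cam('wrist');im,d=get_image('wrist');cv2.imwrite(f'pics/{sys.argv[1]}.png',im[:,:,::-1]);np.save(sys.argv[1]+'.npy',d)
for k,z in dict(lever_grip=.206,wing_grip=.1,lever_pivot=.125).items():
    print(k,[(np.round(m['pixel']),round(m['score'],2),at_z(C,m['pixel'],z).round(4)[:2]) for m in mark_of('wrist',k)[:2]])
x,y=map(int,proj(C,[.599,-.169,.113]));print(x,y)
a,b=max(0,y-60),max(0,x-75)
cv2.imwrite(f'pics/{sys.argv[1]}c.png',cv2.resize(im[a:a+120,b:b+150,::-1],None,fx=5,fy=5));print('crop origin',b,a)
E
python3 look.py w3
```

```text
time_s: 11.65
eef_pos: [0.5984, -0.1632, 0.3072]
ee_rot: [0.574, 0.819, 0.0, -0.0]
wrist_force: [0.3, 0.2, 0.0]
width: 0.0852
gripper_force: 0.0
[ 0.59835127 -0.1631815   0.30716757] [ 5.74163716e-01  8.18740477e-01  2.13627480e-04 -1.14240431e-04] [ 0.14541638  0.72568092  0.16306374  1.16464645 -0.11391063  1.25985981
  0.65050035]
lever_grip []
wing_grip [(array([272., 186.]), 0.81, array([ 0.5963, -0.1674]))]
lever_pivot [(array([272.,  65.]), 0.72, array([ 0.554 , -0.0487]))]
273 190
crop origin 198 130
```

View pics/w3c.png

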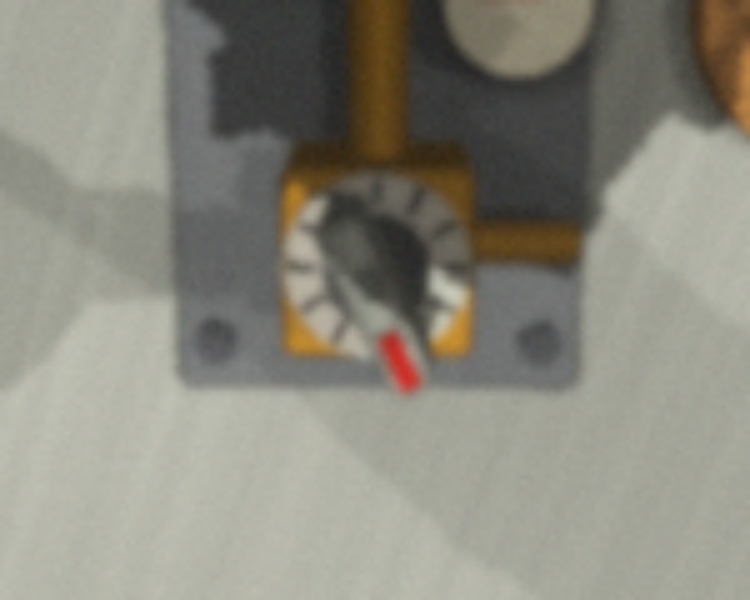

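```bash
cat > ang.py <<'E'
from h import *
import sys
C=cam('wrist');f,cx,cy,Rm,p,_=C
im=cv2.imread(f'pics/{sys.argv[1]}.png')[:,:,::-1].astype(int);d=np.load(sys.argv[1]+'.npy')
v,u=np.mgrid[:420,:560]
P=np.stack([(u-cx)/f*d,-(v-cy)/f*d,-d],-1)@Rm.T+p
near=(np.hypot(P[...,0]-.598,P[...,1]+.168)<.035)&(d>0)
top=near&(P[...,2]>.104)&(P[...,2]<.125)
Q=P[top];print(len(Q),Q.mean(0),np.percentile(P[near][:,2],[50,90,98]))
(c,sz,an)=cv2.minAreaRect((Q[:,:2]*1000).astype(np.float32));print('rect',c,sz,an)
e,V=np.linalg.eigh(np.cov(Q[:,:2].T));print('pca',np.degrees(np.arctan2(V[1,1],V[0,1])),np.sqrt(e))
red=near&(im[...,0]>150)&(im[...,1]<90);r=P[red].mean(0)
vs,us=np.where((im[...,0]>150)&(im[...,1]<90));vs,us=vs,us
pr=at_z(C,(u[red].mean(),v[red].mean()),.113);print('red',red.sum(),r,pr)
for b in[(.5975,-.168,0)]:
    print('dir',np.degrees(np.arctan2(pr[1]-b[1],pr[0]-b[0])),np.hypot(*(pr-b)[:2]))
e,V=np.linalg.eigh(np.cov(np.array([at_z(C,(a,b),.113)[:2] for a,b in zip(u[red],v[red])]).T));print('redpca',np.degrees(np.arctan2(V[1,1],V[0,1])),np.sqrt(e))
E
python3 ang.py w3
```

```text
412 [ 0.59752393 -0.16975714  0.11224302] [0.39128377 0.40077449 0.40332449]
rect (597.9376831054688, -170.812255859375) (12.15432357788086, 43.59290313720703) 44.97066116333008
pca 135.21796275762446 [0.00351981 0.01245168]
red 43 [ 0.60737267 -0.17985997  0.11376975] [ 0.60744589 -0.18005829  0.113     ]
dir -50.4835895891682 0.015630839288473714
redpca 136.0945786444515 [0.00126083 0.00395573]
```

The wing's top face is centred at about (0.598, −0.170), pointing at −45° with the red end nearest (crop 400,362). I'll turn +25° and descend to pinch it.

```bash
python3 -m crank '[[[0,-0.3,0,8.4],[-0.07,-0.68,-3,16.8],[-0.07,-0.68,-7,25.1],[-0.07,-0.68,-11,25.1],[-0.07,-0.68,-14,25.1],[-0.07,-0.68,-16,25.1],[-0.07,-0.68,-16,25.1],[-0.07,-0.68,-16,25.1]]]'; python3 -m crank '[[[0,0,-2,0],[0,0,-4,0],[0,0,-5.5,0],[0,0,-6.6,0],[0,0,-6.6,0],[0,0,-6.6,0]]]'; python3 look.py w4 
```

```text
time_s: 12.65
eef_pos: [0.598, -0.1709, 0.1479]
ee_rot: [0.383, 0.924, -0.0, 0.0]
wrist_force: [0.6, -0.0, 0.4]
width: 0.0856
gripper_force: 0.0
time_s: 13.25
eef_pos: [0.5981, -0.1711, 0.0821]
ee_rot: [0.383, 0.924, 0.0, 0.001]
wrist_force: [0.0, -0.5, 0.6]
width: 0.0856
gripper_force: 0.0
[ 0.59811251 -0.17111517  0.08211486] [3.83044408e-01 9.23729733e-01 4.27285620e-05 6.00591569e-04] [ 0.2167053   0.96811487  0.02267436  1.45106746 -0.02811245  0.7215271
  1.03526323]
lever_grip []
wing_grip [(array([533.,  64.]), 0.75, array([ 0.5991, -0.0362])), (array([275., 284.]), 0.57, array([ 0.5963, -0.1693]))]
lever_pivot []
279 303
crop origin 204 243
```

View pics/w4.png

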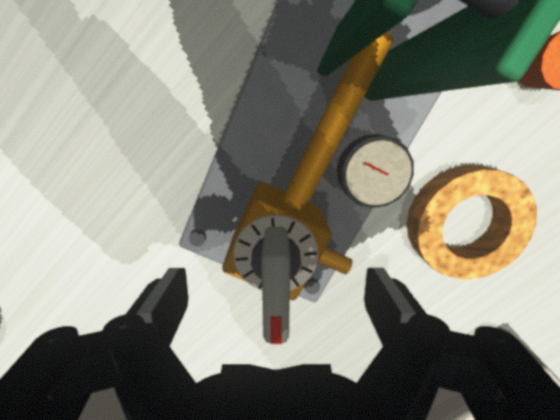

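The wing is upright in the picture at column 275, midway between the fingers (185 and 365). I'll close on it.

```bash
python3 -m crank '[[[0,0,0,0],[0,0,0,0],[0,0,0,0],[0,0,0,0],[0,0,0,0],[0,0,0,0],[0,0,0,0],[0,0,0,0]]]' 0; python3 -m crank '[[[0,0,0,-4],[0,0,0,-8],[0,0,0,-12],[0,0,0,-16],[0,0,0,-20],[0,0,0,-24],[0,0,0,-28],[0,0,0,-28]]]'; python3 -c "
from station import state;s=state();print(s['ft_torque'])"
```

```text
time_s: 14.25
eef_pos: [0.5977, -0.1709, 0.0812]
ee_rot: [0.383, 0.924, 0.0, 0.0]
wrist_force: [0.1, 1.5, 3.8]
width: 0.0111
gripper_force: 58.6
time_s: 15.05
eef_pos: [0.5975, -0.1711, 0.0812]
ee_rot: [0.596, 0.803, -0.0, -0.0]
wrist_force: [-1.6, -0.6, 6.1]
width: 0.011
gripper_force: 59.0
[ 0.09407895  0.47279882 -0.01769635]
```

```bash
python3 -m crank '[[[0,0,0,-5],[0,0,0,-10],[0,0,0,-15],[0,0,0,-20],[0,0,0,-25],[0,0,0,-30],[0,0,0,-35],[0,0,0,-38]]]'; T='from station import state
import numpy as np
s=state();q=s["ee_rot"];print("T",s["ft_torque"].round(3),"yaw",np.degrees(2*np.arctan2(q[1],q[0]))-90)'; python3 -c "$T"; python3 -m crank '[[[0,0,0,-2],[0,0,0,-2]]]'; python3 -c "$T"; python3 -m crank '[[[0,0,0,-2],[0,0,0,-2]]]'; python3 -c "$T"; python3 -m crank '[[[0,0,0,-2],[0,0,0,-2]]]'; python3 -c "$T"
```

```text
time_s: 15.85
eef_pos: [0.5971, -0.1711, 0.0811]
ee_rot: [0.825, 0.565, -0.0, -0.0]
wrist_force: [-5.7, 0.4, 6.3]
width: 0.011
gripper_force: 59.3
T [0.254 1.033 0.075] yaw -21.227455102838547
time_s: 16.05
eef_pos: [0.5971, -0.171, 0.0811]
ee_rot: [0.834, 0.551, -0.0, -0.0]
wrist_force: [-4.5, 1.2, 6.6]
width: 0.011
gripper_force: 59.4
T [ 0.262  1.028 -0.113] yaw -23.10845968153808
time_s: 16.25
eef_pos: [0.5971, -0.171, 0.0811]
ee_rot: [0.844, 0.537, -0.0, -0.0]
wrist_force: [-4.5, 1.2, 6.4]
width: 0.011
gripper_force: 59.3
T [ 0.271  1.082 -0.115] yaw -25.106364659019988
time_s: 16.45
eef_pos: [0.5971, -0.171, 0.0811]
ee_rot: [0.853, 0.522, -0.0, -0.0]
wrist_force: [-5.2, 1.8, 8.0]
width: 0.0113
gripper_force: 59.4
T [ 0.252  1.093 -0.045] yaw -27.105534001829447
```

```bash
T='from station import state
import numpy as np
s=state();q=s["ee_rot"];print("T",s["ft_torque"].round(3),"yaw",np.degrees(2*np.arctan2(q[1],q[0]))-90, s["width"])'; python3 -m crank '[[[0,0,0,-1],[0,0,0,-1]]]'|grep force; python3 -c "$T"; python3 -m crank '[[[0,0,0,-1],[0,0,0,-1]]]'|grep force; python3 -c "$T"; python3 -m crank '[[[0,0,0,-1],[0,0,0,-1]]]'|grep force; python3 -c "$T"
```

```text
wrist_force: [-5.3, 1.5, 7.6]
gripper_force: 59.3
T [0.251 1.141 0.047] yaw -28.06257185411937 0.010923541476000848
wrist_force: [-5.8, 1.3, 7.9]
gripper_force: 60.9
T [0.226 1.199 0.837] yaw -29.014373930528947 0.010660501466284819
wrist_force: [-6.0, 0.8, 7.4]
gripper_force: 67.9
T [0.175 1.2   1.257] yaw -29.977703645902714 0.011633275996757926
```

It seats at yaw ≈ −28.2°, where the torque climbs to 1.26 N m. Back off a quarter turn, to about 61.3°.

```bash
T='from station import state
import numpy as np
s=state();q=s["ee_rot"];print("T",s["ft_torque"].round(3),"yaw",np.degrees(2*np.arctan2(q[1],q[0]))-90, s["width"],s["qvel"].round(4))'; python3 -m crank '[[[0,0,0,3],[0,0,0,8],[0,0,0,14],[0,0,0,20],[0,0,0,26],[0,0,0,32],[0,0,0,38],[0,0,0,44]]]'; python3 -c "$T";  python3 -m crank '[[[0,0,0,6],[0,0,0,12],[0,0,0,18],[0,0,0,24],[0,0,0,30],[0,0,0,36],[0,0,0,42],[0,0,0,46]]]'; python3 -c "$T";python3 -m crank '[[[0,0,0,1.3],[0,0,0,1.3],[0,0,0,1.3],[0,0,0,1.3],[0,0,0,1.3],[0,0,0,1.3]]]'; python3 -c "$T"; python3 look.py w5;
```

```text
time_s: 17.85
eef_pos: [0.5975, -0.1711, 0.0812]
ee_rot: [0.614, 0.789, -0.0, -0.0]
wrist_force: [-1.5, 0.7, 4.4]
width: 0.0109
gripper_force: 58.9
T [ 0.139  0.528 -0.059] yaw 14.216839332577322 0.010921284120024057 [ 0.1261 -0.0244 -0.2814 -0.0045  0.3472 -0.0329  0.7504]
time_s: 18.65
eef_pos: [0.5978, -0.1708, 0.0812]
ee_rot: [0.257, 0.966, 0.0, 0.0]
wrist_force: [0.5, 2.4, 2.6]
width: 0.011
gripper_force: 58.7
T [ 0.444 -0.068 -0.078] yaw 60.217454361145315 0.010967551910208626 [ 0.0844 -0.0028 -0.1803 -0.0039  0.2209  0.0122  0.476 ]
time_s: 19.25
eef_pos: [0.5978, -0.1708, 0.0812]
ee_rot: [0.249, 0.969, 0.0, 0.0]
wrist_force: [0.7, 2.6, 4.8]
width: 0.011
gripper_force: 59.1
T [ 0.679 -0.237 -0.033] yaw 61.20476357059681 0.011001810187022296 [ 0.0019 -0.0005 -0.0007  0.0004  0.0014  0.0007 -0.0025]
[ 0.59783384 -0.17080423  0.08115484] [2.48649620e-01 9.68593485e-01 1.76610633e-05 1.61812213e-04] [ 0.25143359  0.96808763 -0.05286185  1.45056361  0.06569633  0.72434111
  1.24045385]
lever_grip []
wing_grip [(array([277., 285.]), 0.83, array([ 0.5964, -0.1687]))]
lever_pivot []
279 306
crop origin 204 246
```

View pics/w5.png

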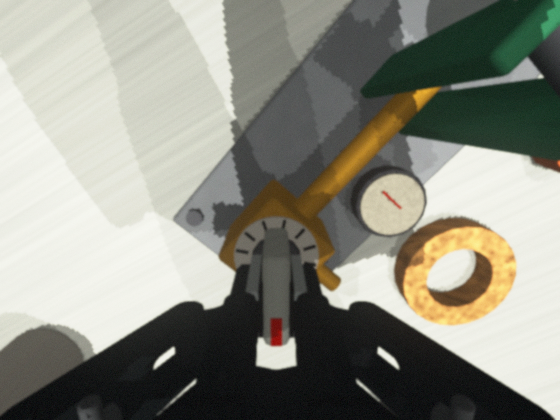

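The wing at (275,290) is still held squarely between the pads, and the screw is a quarter turn back from its seat with the arm still.

```bash
python3 -c "
from station import *
print(hand_in())"
```

```text
the job is handed in; nothing more can be done
None
```

I pulled the lever to its bottom stop, eased it back up to rest, then seated the bleed screw, backed it off about 90° and handed in with the wing still gripped and the arm motionless, at about 19 s of the 59 s allowed.

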